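Rack a plaster mould to dry

ROBOT

A 7-joint arm with a two-finger parallel gripper is mounted at the origin on the work surface. World frame = base frame: x ahead of the robot, y to its left, z up, the work surface at z = 0. Lengths are in m, angles in rad, forces in N, time in s.
With the tool pointing down it reaches from about 0.425 to 1.025 m from the base axis. Payload 9.4 kg.
Tool frame: the origin (TCP) lies at the very end of the fingers, on their centre line; the grasp point (between the pads) lies 19 mm behind it; y points along the fingers, x is the direction in which the jaws open and shut, and the axes are right-handed (so a half turn about y gives the same grasp; the last joint's range is limited). The gripper opens to 85 mm and grips with 20 to 120 N. Pads are 22 mm wide; open, the fingers measure 114 mm over their backs; the gripper's body (76 mm by 85 mm) begins 54 mm behind the grasp point. The pads swing forward as they close: fully open they stand 13 mm farther back than shut.
Start: joints at [1.168, 0.599, -0.003, 1.599, 0.002, 0.943, -0.08], TCP at [0.232, -0.687, 0.231] pointing down, gripper open.
Joint ranges: [-2.57, 2.57], [-0.35, 1.97], [-1.29, 1.29], [0.11, 2.56], [-1.05, 4.19], [0.11, 1.86], [-2.63, 2.63]. Speed limits (rad/s): [2.22, 2.22, 3.01, 3.01, 3.14, 3.14, 3.14].

INTERFACE

Orientations are given as [roll, pitch, yaw] about the fixed x, y, z axes, in that order (R = Rz(yaw) Ry(pitch) Rx(roll)).
In Python, from plant import manip gives the robot as it stands.
- The arm moves only by the tool move_arm, never from a script. Its argument "motion" is a list of rows, each an object with "dr": the turn, a rotation vector about the tool's x, y, z in rad, a list of three; "slide": the shift along the tool's x, y, z in m, a list of three; "hand": the gripper's target within -1 to 1 (fully open at 1, half-way at 0, shut at -1). A call has 1 to 12 rows; each row shifts and turns the commanded pose from where the row before left it, along the tool's axes as they then stand; what a row does not reach is not made up. A row lasts 1/12 s, in which the tool goes at most 41.7 mm and 7.16 degrees, less where a joint would pass 70% of its speed; a pose out of reach is approached as far as the arm can. A call with a gripper value outside its range is refused whole. The fingers move at their own pace and stop on an object; "squeeze" is the grip in N (left out, the last holds). Time passes only in rows, so rows that do not move let the fingers close. It gives the time, the measured TCP pose, the force and the opening at its end, in the units of the state.
- manip.state(): the state, without advancing time (a new reading comes with each control period).
- manip.read_camera(name): name is "side" or "top" or "wrist"; returns the picture (400x640x3 uint8, blue, green, red); there is no depth.
- manip.camera_info(name): a dict with "fx", "fy", "cx", "cy" (pixels), "k1" (the pictures are not rectified: a ray, as slopes to the right and down, at radius r is drawn at 1 + k1 r^2 times it, then the intrinsics apply), "pose" (4x4, takes a point from camera to world coordinates). Camera axes: x right, y down, z forward; pixel columns grow to the right and rows downward; lengths in m; the calibration is good to about 2 mm. A picture is of the moment at which its call begins: read the wrist's pose just before it. camera_info takes no time and is no camera call; for the wrist camera it gives the pose at the moment of the call.
- manip.sign_off(): hands the job in, once; it reports no verdict.
The state is a dict: "clock": time; "joint_pos": joint angles; "joint_vel": joint speeds; "joint_torque": joint torques, N m; "tool_pos": TCP position; "orientation": TCP orientation; "ft_force": force on the tool from outside, world axes, zero at the start; "torque": the same for the moment, N m; "opening": finger opening in m.
Only numpy, scipy, OpenCV 4.12 (cv2) and the standard library are available. Lean on these libraries where they do the work, as an engineer would, in place of code of your own. Each camera call takes 0.05 s, during which the arm holds its last target. There are 200 camera calls.

TASK

The plaster mould standing on the loading end of the drying rack belongs in the rack's empty lane: with the fingertips, gently push it along the deck, never lifting or tipping it, straight down between the two yellow rails without the mould touching either rail, until it sits square against the timber stop at the far end. Then press the green start button on the fan all the way down and let it go. Leave everything else standing where it is.

Things in the scene. Friction and masses are not known exactly. Their poses are not given: they have to be found in the camera images.
- mould: Plaster mould to be racked: off-white block 100 mm wide (its x), 120 long (its y), 75 high; two halves with a dark seam along its length, dark pour hole on top, black rubber band round it. 0.5 to 0.95 kg; sliding it takes 2 to 8 N. Origin: centre of the underside. At the start its y axis is within 0.35 rad of the lanes. Any face may be pushed.
- lane: Empty lane: two straight yellow round rails, 12 mm thick, 300 long, fixed on the rack. Origin: on the deck surface, midway between the rails at the lane mouth (loading end). +y runs down the lane to the stop, z up. Rail axes at x = -66 and +66 mm: clear width 120 mm, 10 mm to spare on each side of the mould. Rail tops 26 mm above the deck. A mould against the stop has its centre at y = 240 mm.
- other_lane: The same kind of lane next to it, 150 mm beside (on either side), occupied. Origin and axes as for the empty lane.
- rack: Low grey drying rack, fixed; rigid deck 330 mm wide (x), its top 35 mm above the table. Origin: on the table below the middle of its width, on the line of the lane mouths; axes as for the lanes. Loading end: open deck from y = -240 mm to 0. Lanes: y = 0 to 300 mm. Fixed timber stop across both lanes: face at y = 300 mm, 22 mm thick, top 45 mm above the deck.
- start_top (a point): Centre of the top of the green start button, 32 mm across, on the base of the white fan behind the stop. Pressed straight down it travels 6 mm, needs 5 N to reach the bottom, and springs back. The round guard of the fan stands upright about 90 mm behind the button (on the far side from the rack), up to 300 mm above the table; a small red button sits 65 mm beside the green one.
- start (a joint): Travel of the start button: 0 released, 0.006 m fully down.
- dry_mould: A mould already drying in the other lane: 96 x 110 mm, 85 mm high, blue band. Origin: centre of the underside. Leave alone.
- cup: Terracotta cup, 68 mm across and 75 mm high, standing in the other lane. Origin: centre of the underside. Leave alone.
- jar: Brown jar of slip with a white cap, 72 mm across and 100 mm high, on the table. Origin: centre of the underside. Leave alone.
- bowl: Blue bowl, 100 mm across and 50 mm high, on the table. Origin: centre of the underside. Leave alone.
- rib: Wooden rib, 100 x 50 x 8 mm, lying on the table. Leave alone.
Mind the look-alikes: they are no part of the job. Leave any turquoise look-alike of the mould alone.

How it is judged:
On the way, in this order (a step that is already met when the one before it is completed fails the run):
1. the mould sits square against the timber stop in the empty lane (y of mould in the frame of lane between 0.232 and 0.245 m and x of mould in the frame of lane between -0.012 and 0.012 m and angle between the y axis of mould and the y axis of lane, either way round below 0.15 rad and angle between mould's own z axis and vertical below 0.05 rad and z of mould in the frame of lane below 0.006 m), for 0.2 s.
2. then the start button is pressed fully down (value of joint start above 0.005 m), for 0.05 s.
At the end, for the whole second after the job is handed in: The mould stands flat on the deck of the empty lane, its front within 8 mm of the timber stop, within 0.15 rad of square and centred to 12 mm, at rest; the start button has been pressed after that (at least 5 of its 6 mm) and has come back up (all of step 1 and linear speed of mould below 0.01 m/s and value of joint start below 0.002 m); the robot touches nothing.
It fails at once if the mould touches a rail of either lane (contact force between mould and lane above 0.3 N or contact force between mould and other_lane above 0.3 N).
It fails at once if the mould is lifted off the deck or tipped (z of mould in the frame of lane above 0.012 m or z of mould in the frame of lane below -0.012 m or angle between mould's own z axis and vertical above 0.15 rad).
It fails at once if the mould is shoved or rammed harder than 50 N (contact force between mould and the fingers above 50 N).
It fails at once if another thing is disturbed (moved by more than 20 mm) (distance of any of jar, bowl, rib, dry_mould, cup from where it was at the start of the episode above 0.02 m).
It also fails if it takes over 72 s, if anything falls off the work surface, if the arm or the gripper's body presses on something with over 40 N, if the wrist force passes 120 N, or if a joint passes its speed limit or range.

## Working session

There is one attempt and no reset: what is moved stays moved. The work goes in short steps, Python scripts to look and compute and a tool call to move; the robot and the scene stay as the last step left them, time stands still between calls to the robot, and variables do not carry over. Pictures are saved under pics/ and viewed, about 8 in all and at most 12, crops included, and the job is handed in when it is done.

Besides the shell and the picture viewer there is one more tool, called after "Emit:" in YAML: its name, and indented under it one key for each argument. move_arm: Moves the arm, as the interface text tells. Its arguments: {"type":"object","properties":{"motion":{"type":"array","items":{"type":"object","properties":{"dr":{"type":"array","items":{"type":"number"}},"slide":{"type":"array","items":{"type":"number"}},"hand":{"type":"number"}}}},"squeeze":{"type":"number"}},"required":["motion"]}

```bash
mkdir -p pics; ls; python3 - <<'E'
from plant import manip
import cv2,numpy as np
np.set_printoptions(precision=4,suppress=True)
s=manip.state(); print({k:s[k] for k in('clock','tool_pos','orientation','ft_force','opening')})
for n in('top','side'):
    cv2.imwrite(f'pics/{n}0.png',manip.read_camera(n)); c=manip.camera_info(n); print(n,{k:c[k] for k in c if k!='pose'});print(np.array(c['pose']))
E
```

```text
pics
{'clock': 0.0, 'tool_pos': array([ 0.2319, -0.6864,  0.2304]), 'orientation': array([-1.5709,  0.0016, -1.245 ]), 'ft_force': array([-0.6319, -0.4527,  0.5171]), 'opening': 0.08545925415750877}
top {'fx': 394.5022050587462, 'fy': 394.5022050587462, 'cx': 311.6049677179242, 'cy': 198.63824806433058, 'k1': 0.031340101222396825}
[[-0.0165 -0.997   0.0762  0.3741]
 [-0.9997  0.0177  0.0143 -0.1018]
 [-0.0156 -0.0759 -0.997   1.0642]
 [ 0.      0.      0.      1.    ]]
side {'fx': 460.2762569905238, 'fy': 460.2762569905238, 'cx': 326.20516432062385, 'cy': 203.3248681762072, 'k1': -0.0378420346328074}
[[-0.9024 -0.2773  0.3298 -0.0503]
 [-0.4309  0.5836 -0.6883  0.9468]
 [-0.0016 -0.7632 -0.6461  1.047 ]
 [ 0.      0.      0.      1.    ]]
```

View pics/top0.png

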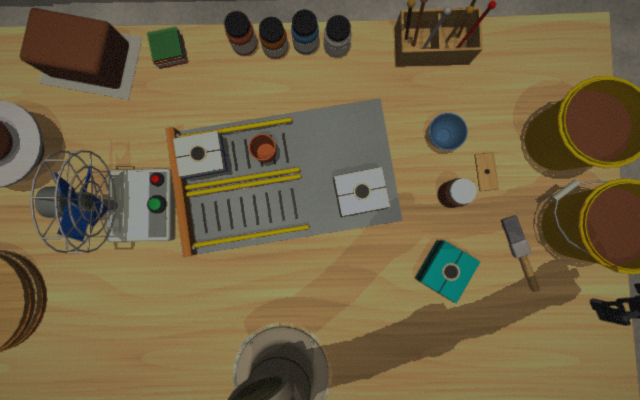

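View pics/side0.png

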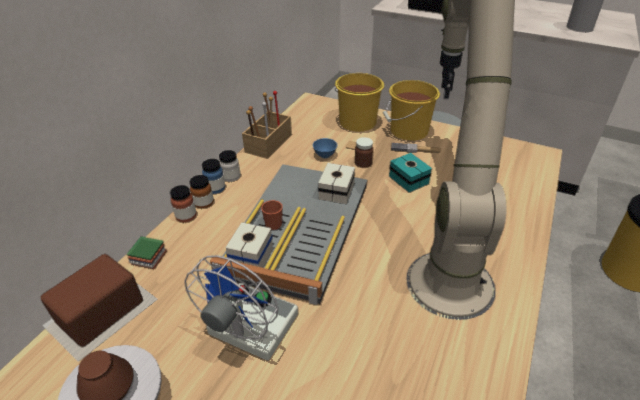

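```bash
cat > h.py <<'E'
import cv2,numpy as np
from plant import manip
np.set_printoptions(precision=4,suppress=True)
def ray(c,uv):
    K=np.array([[c['fx'],0,c['cx']],[0,c['fy'],c['cy']],[0,0,1.]])
    p=cv2.undistortPoints(np.array(uv,float).reshape(-1,1,2),K,np.array([c['k1'],0,0,0.])).reshape(-1,2)
    P=np.array(c['pose']); d=np.c_[p,np.ones(len(p))]@P[:3,:3].T
    return P[:3,3],d
def onz(c,uv,z):
    o,d=ray(c,uv); return o+d*((z-o[2])/d[:,2])[:,None]
E
python3 - <<'E'
from h import *
im=cv2.imread('pics/top0.png'); c=manip.camera_info('top')
cv2.imwrite('pics/c1.png',cv2.resize(im[95:265,150:410],None,fx=3,fy=3,interpolation=cv2.INTER_CUBIC))
hsv=cv2.cvtColor(im,cv2.COLOR_BGR2HSV)
y=cv2.inRange(hsv,(22,150,90),(34,255,255)); 
n,l,st,ce=cv2.connectedComponentsWithStats(y[95:265,150:410])
for i in range(1,n):
    if st[i,4]<40: continue
    v,u=np.nonzero(l==i); w=onz(c,np.c_[u+150,v+95],0.059)[:,:2]
    m=w.mean(0); e,V=np.linalg.eigh(np.cov((w-m).T)); d=V[:,1]*np.sign(V[1,1]); t=(w-m)@d
    print('yellow',st[i],'mean',m,'dir',d,'ends',m+d*t.min(),m+d*t.max(),np.sqrt(e[0])*3.46)
g=cv2.inRange(hsv,(45,100,40),(80,255,255))[170:230,130:180]; v,u=np.nonzero(g); print('green',u.mean()+130,v.mean()+170,len(u),onz(c,[[u.mean()+130,v.mean()+170]],0.07))
wm=cv2.inRange(hsv,(0,0,150),(180,70,255))[150:230,325:410]; v,u=np.nonzero(wm); print(cv2.minAreaRect(np.c_[u+325,v+150].astype(np.float32)))
E
```

```text
yellow [ 66  23  76  15 327] mean [0.6447 0.0595] dir [-0.1417  0.9899] ends [ 0.6586 -0.0375] [0.6308 0.1571] 0.011485647687471756
yellow [29 36 31  6 41] mean [0.6255 0.2173] dir [-0.1508  0.9886] ends [0.6318 0.1757] [0.62   0.2533] 0.003517250315227296
yellow [ 35  72 115  23 525] mean [0.5072 0.09  ] dir [-0.1447  0.9895] ends [ 0.5287 -0.0566] [0.4857 0.2372] 0.011726776868556974
yellow [ 36  79 115  23 520] mean [0.4893 0.0887] dir [-0.1442  0.9895] ends [ 0.5108 -0.0589] [0.468  0.2345] 0.01160215944169904
yellow [ 44 130 115  23 499] mean [0.359  0.0698] dir [-0.1453  0.9894] ends [ 0.3806 -0.0772] [0.3379 0.2131] 0.010944897444566563
green 154.4 203.71428571428572 140 [[0.4442 0.3101 0.07  ]]
((361.6847229003906, 191.06060791015625), (38.37378692626953, 46.72084426879883), 79.11447143554688)
```

View pics/c1.png

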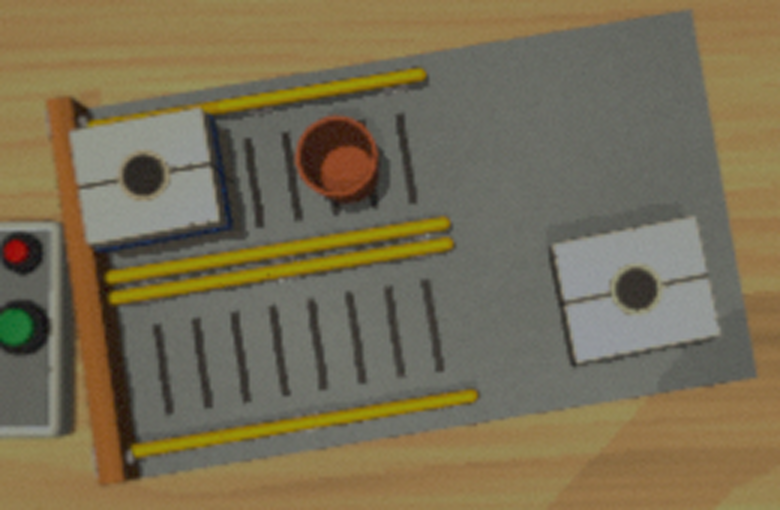

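```bash
cat >> h.py <<'E'
YAW=0.1452; L0=np.array([0.4460,-0.0692]); EY=np.array([-np.sin(YAW),np.cos(YAW)]); EX=np.array([np.cos(YAW),np.sin(YAW)])
def lane(p): q=np.atleast_2d(p)[:,:2]-L0; return np.c_[q@EX,q@EY]
def unlane(x,y): return L0+x*EX+y*EY
def mould_top(im,c,box,z=0.110):
    u0,v0,u1,v1=box; h=cv2.cvtColor(im,cv2.COLOR_BGR2HSV)[v0:v1,u0:u1]
    m=cv2.inRange(h,(0,0,140),(180,70,255)); m=cv2.morphologyEx(m,cv2.MORPH_CLOSE,np.ones((9,9)))
    m=cv2.morphologyEx(m,cv2.MORPH_OPEN,np.ones((5,5)))
    v,u=np.nonzero(m); w=lane(onz(c,np.c_[u+u0,v+v0],z))
    return cv2.minAreaRect((w*1000).astype(np.float32)),w.mean(0)*1000
E
python3 - <<'E'
from h import *
im=cv2.imread('pics/top0.png'); c=manip.camera_info('top'); s=manip.camera_info('side')
print(mould_top(im,c,(320,150,405,230)))
cr=(np.array([(552,243),(694,216),(719,333),(576,364.)])+.5)/3-.5+[150,95]
w=lane(onz(c,cr,.110))*1000; print(w,w.mean(0)); 
for a,b in((0,1),(3,2),(0,3),(1,2)): print(np.linalg.norm(w[a]-w[b]),np.degrees(np.arctan2(*(w[a]-w[b])[::-1])))
si=cv2.imread('pics/side0.png'); g=cv2.inRange(cv2.cvtColor(si,cv2.COLOR_BGR2HSV),(45,100,30),(80,255,255))[280:315,240:285]; v,u=np.nonzero(g); print('side green',u.mean()+240,v.mean()+280,len(u))
A=[];B=[]
for cc,uv in((c,[154.4,203.7]),(s,[u.mean()+240,v.mean()+280])):
    o,d=ray(cc,uv); d=d[0]/np.linalg.norm(d[0]); M=np.eye(3)-np.outer(d,d);A.append(M);B.append(M@o)
p=np.linalg.lstsq(np.vstack(A),np.hstack(B),rcond=None)[0]; print('button',p,[np.linalg.norm(a@p-b) for a,b in zip(A,B)],lane(p))
# other points: jar cap, bowl, stop corners
print('jar',lane(onz(c,[[462,192]],.1)),'rack corners',lane(onz(c,[[381,99],[401,220.5]],.035)))
tcp=np.array(manip.state()['tool_pos']); print(lane(tcp))
E
```

```text
(((-3.178699493408203, -141.87515258789062), (96.76688385009766, 115.75082397460938), 1.7053555250167847), array([  -3.4635, -141.895 ]))
[[  44.8774  -80.9456]
 [  47.8167 -197.9969]
 [ -48.9624 -201.2341]
 [ -55.0297  -83.7788]] [  -2.8245 -140.9889]
117.08813462718823 91.43846412084311
117.61186466138864 92.95705776578623
99.94726159159951 1.6243783718613771
96.83322208827472 1.915809302124413
side green 262.10526315789474 295.4035087719298 57
button [0.4448 0.3146 0.0588] [np.float64(0.0002384353134761306), np.float64(0.00023843531347590133)] [[0.0544 0.38  ]]
jar [[-0.0443 -0.382 ]] rack corners [[ 0.2358 -0.243 ]
 [-0.0896 -0.2382]]
[[-0.3011 -0.5798]]
```

Emit:
move_arm:
  motion:
    - {"slide":[-0.0237,0,0.008]}
    - {"slide":[-0.0237,0,0.008]}
    - {"slide":[-0.0237,0,0.008]}
    - {"slide":[-0.0237,0,0.008]}
    - {"slide":[-0.0237,0,0.008]}
    - {"slide":[-0.0237,0,0.008]}
    - {"slide":[-0.0237,0,0.008]}
    - {"slide":[-0.0237,0,0.008]}
    - {"slide":[0,0,0]}

```text
invalid input
```

Emit:
move_arm:
  motion:
    - {"dr":[0,-0.1158,0],"hand":0.0}
    - {"dr":[0,-0.1158,0]}
    - {"dr":[0,-0.1158,0]}
    - {"dr":[0,-0.1158,0]}
    - {"dr":[0,-0.1158,0]}
    - {"dr":[0,-0.1158,0]}
    - {"dr":[0,-0.1158,0]}
    - {"dr":[0,-0.1158,0]}
    - {"dr":[0,-0.1158,0]}
    - {"dr":[0,-0.1158,0]}
    - {"dr":[0,-0.1158,0]}
    - {"dr":[0,-0.1158,0]}

```text
invalid input
```

Emit:
move_arm:
  motion:
    - {"dr":[0,0,0],"slide":[-0.0237,0,0.008],"hand":0.0}
  squeeze: 20

```text
clock: 0.18
tool_pos: [0.2311, -0.6647, 0.2302]
orientation: [-1.572, -0.001, -1.247]
ft_force: [-0.6, 0.4, 0.3]
opening: 0.0755
```

Emit:
move_arm:
  motion:
    - {"dr":[0,0,0],"slide":[-0.0237,0,0.008],"hand":0}
    - {"dr":[0,0,0],"slide":[-0.0237,0,0.008],"hand":0}
    - {"dr":[0,0,0],"slide":[-0.0237,0,0.008],"hand":0}
    - {"dr":[0,0,0],"slide":[-0.0237,0,0.008],"hand":0}
    - {"dr":[0,0,0],"slide":[-0.0237,0,0.008],"hand":0}
    - {"dr":[0,0,0],"slide":[-0.0237,0,0.008],"hand":0}
    - {"dr":[0,0,0],"slide":[-0.0237,0,0.008],"hand":0}
    - {"dr":[0,0,0],"slide":[0,0,0],"hand":0}

```text
clock: 0.85
tool_pos: [0.2318, -0.4819, 0.231]
orientation: [-1.571, 0.004, -1.242]
ft_force: [-0.8, 2.3, 0.2]
opening: 0.0426
```

Emit:
move_arm:
  motion:
    - {"dr":[0,-0.116,0],"slide":[0,0,0],"hand":0}
    - {"dr":[0,-0.116,0],"slide":[0,0,0],"hand":0}
    - {"dr":[0,-0.116,0],"slide":[0,0,0],"hand":0}
    - {"dr":[0,-0.116,0],"slide":[0,0,0],"hand":0}
    - {"dr":[0,-0.116,0],"slide":[0,0,0],"hand":0}
    - {"dr":[0,-0.116,0],"slide":[0,0,0],"hand":0}
    - {"dr":[0,-0.116,0],"slide":[0,0,0],"hand":0}
    - {"dr":[0,-0.116,0],"slide":[0,0,0],"hand":0}
    - {"dr":[0,-0.116,0],"slide":[0,0,0],"hand":0}
    - {"dr":[0,-0.116,0],"slide":[0,0,0],"hand":0}
    - {"dr":[0,-0.116,0],"slide":[0,0,0],"hand":0}
    - {"dr":[0,-0.116,0],"slide":[0,0,0],"hand":0}

```text
clock: 1.85
tool_pos: [0.2318, -0.4871, 0.2311]
orientation: [-1.571, 0.0, 0.152]
ft_force: [-0.6, 0.4, 0.0]
opening: 0.0426
```

Emit:
move_arm:
  motion:
    - {"dr":[0,0,0],"slide":[0.0269,0,0.013],"hand":0}
    - {"dr":[0,0,0],"slide":[0.0269,0,0.013],"hand":0}
    - {"dr":[0,0,0],"slide":[0.0269,0,0.013],"hand":0}
    - {"dr":[0,0,0],"slide":[0.0269,0,0.013],"hand":0}
    - {"dr":[0,0,0],"slide":[0.0269,0,0.013],"hand":0}
    - {"dr":[0,0,0],"slide":[0.0269,0,0.013],"hand":0}
    - {"dr":[0,0,0],"slide":[0.0269,0,0.013],"hand":0}
    - {"dr":[0,0,0],"slide":[0.0269,0,0.013],"hand":0}
    - {"dr":[0,0,0],"slide":[0.0269,0,0.013],"hand":0}
    - {"dr":[0,0,0],"slide":[0.0269,0,0.013],"hand":0}
    - {"dr":[0,0,0],"slide":[0,0,0],"hand":0}
    - {"dr":[0,0,0],"slide":[0,0,0],"hand":0}

```text
clock: 2.85
tool_pos: [0.4805, -0.3176, 0.2309]
orientation: [-1.57, -0.0, 0.15]
ft_force: [-0.5, 0.2, -0.4]
opening: 0.0426
```

```bash
python3 - <<'E'
from h import *
s=manip.state(); print(s['clock'],s['tool_pos'],s['orientation'],lane(s['tool_pos'])*1000)
c=manip.camera_info('wrist'); im=manip.read_camera('wrist'); cv2.imwrite('pics/w1.png',im); print(c)
E
```

```text
2.85 [ 0.4805 -0.3176  0.2309] [-1.5701 -0.0003  0.1502] [[  -1.7529 -250.7561]]
{'fx': 286.6005056226919, 'fy': 286.6005056226919, 'cx': 320.0273324118369, 'cy': 203.68433373174878, 'k1': -0.03995436148894742, 'pose': array([[ 0.9888,  0.1437,  0.0406,  0.4692],
       [ 0.1493, -0.9507, -0.2717, -0.2481],
       [-0.0004,  0.2747, -0.9615,  0.373 ],
       [ 0.    ,  0.    ,  0.    ,  1.    ]])}
```

View pics/w1.png

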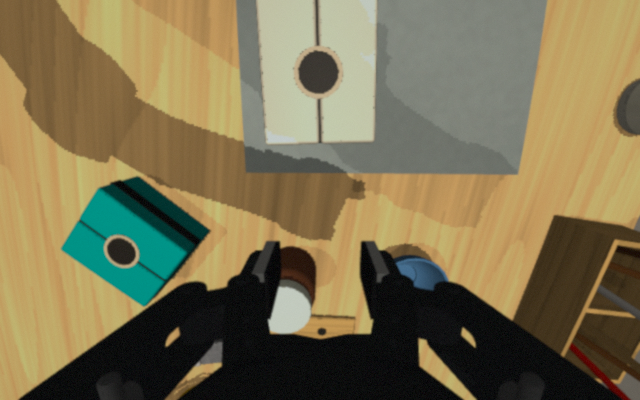

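Emit:
move_arm:
  motion:
    - {"dr":[0,0.005,0],"slide":[-0.001,0,0],"hand":0}
    - {"dr":[0,0,0],"slide":[0,0.02,0],"hand":0}
    - {"dr":[0,0,0],"slide":[0,0.02,0],"hand":0}
    - {"dr":[0,0,0],"slide":[0,0.02,0],"hand":0}
    - {"dr":[0,0,0],"slide":[0,0.02,0],"hand":0}
    - {"dr":[0,0,0],"slide":[0,0.02,0],"hand":0}
    - {"dr":[0,0,0],"slide":[0,0.02,0],"hand":0}
    - {"dr":[0,0,0],"slide":[0,0.02,0],"hand":0}
    - {"dr":[0,0,0],"slide":[0,0.02,0],"hand":0}
    - {"dr":[0,0,0],"slide":[0,0.01,0],"hand":0}
    - {"dr":[0,0,0],"slide":[0,0,0.012],"hand":0}
    - {"dr":[0,0,0],"slide":[0,0,0.008],"hand":0}

```text
clock: 3.9
tool_pos: [0.4743, -0.2985, 0.0612]
orientation: [-1.57, 0.001, 0.14]
ft_force: [0.1, -0.3, 0.4]
opening: 0.043
```

Emit:
move_arm:
  motion:
    - {"dr":[0,0,0],"slide":[0,0,0.005],"hand":0}
    - {"dr":[0,0,0],"slide":[0,0,0.005],"hand":0}
    - {"dr":[0,0,0],"slide":[0,0,0.004],"hand":0}
    - {"dr":[0,0,0],"slide":[0,0,0.004],"hand":0}
    - {"dr":[0,0,0],"slide":[0,0,0.004],"hand":0}
    - {"dr":[0,0,0],"slide":[0,0,0.004],"hand":0}
    - {"dr":[0,0,0],"slide":[0,0,0.004],"hand":0}

```text
clock: 4.48
tool_pos: [0.4714, -0.2702, 0.0617]
orientation: [-1.572, -0.001, 0.141]
ft_force: [-0.1, -4.5, 2.2]
opening: 0.0426
```

Emit:
move_arm:
  motion:
    - {"dr":[0,-0.004,0],"slide":[0,0,0.004],"hand":0}
    - {"dr":[0,0,0],"slide":[0,0,0.004],"hand":0}
    - {"dr":[0,0,0],"slide":[0,0,0.004],"hand":0}
    - {"dr":[0,0,0],"slide":[0,0,0.004],"hand":0}
    - {"dr":[0,0,0],"slide":[0,0,0.004],"hand":0}

```text
clock: 4.9
tool_pos: [0.4687, -0.2505, 0.0617]
orientation: [-1.572, -0.001, 0.145]
ft_force: [1.1, -6.0, 2.7]
opening: 0.043
```

```bash
cat > chk.py <<'E'
from h import *
import sys
s=manip.state(); t=lane(s['tool_pos'])[0]*1000
print(s['clock'],'tool lane',t,'yaw',s['orientation'][2],'f',s['ft_force'],s['opening'])
c=manip.camera_info('top'); im=manip.read_camera('top'); name=sys.argv[1]
# region: around expected mould centre from tool
p=unlane(-.003,(t[1]+71)/1000); P=np.array(c['pose']); q=P[:3,:3].T@(np.r_[p,.11]-P[:3,3]); u=int(c['cx']+c['fx']*q[0]/q[2]); v=int(c['cy']+c['fy']*q[1]/q[2]); print(u,v)
im0=im[v-34:v+34,u-36:u+36]; cv2.imwrite(f'pics/{name}.png',cv2.resize(im0,None,fx=7,fy=7,interpolation=cv2.INTER_CUBIC))
print(mould_top(im,c,(u-36,v-34,u+36,v+34)))
E
python3 chk.py t1
```

```text
4.9 tool lane [  -3.7451 -182.6431] yaw 0.14471914239110584 f [ 1.0632 -6.0073  2.6989] 0.043041170164627884
349 192
(((-1.5784225463867188, -103.466552734375), (103.87873077392578, 97.92514038085938), 89.82962799072266), array([ -0.8878, -98.1124]))
```

View pics/t1.png

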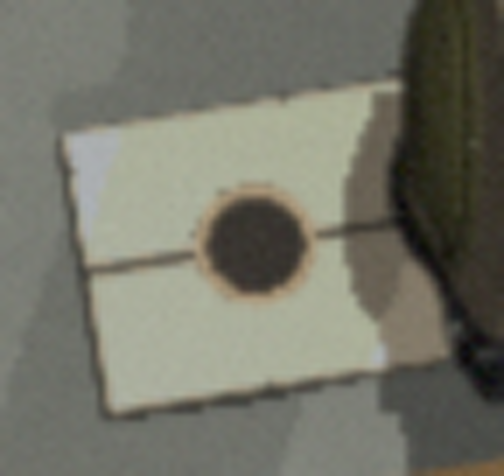

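Emit:
move_arm:
  motion:
    - {"dr":[0,0,0],"slide":[0.0001,0,0.004],"hand":0}
    - {"dr":[0,0,0],"slide":[0.0001,0,0.004],"hand":0}
    - {"dr":[0,0,0],"slide":[0.0001,0,0.004],"hand":0}
    - {"dr":[0,0,0],"slide":[0.0001,0,0.004],"hand":0}
    - {"dr":[0,0,0],"slide":[0.0001,0,0.004],"hand":0}
    - {"dr":[0,0,0],"slide":[0.0001,0,0.004],"hand":0}
    - {"dr":[0,0,0],"slide":[0.0001,0,0.004],"hand":0}
    - {"dr":[0,0,0],"slide":[0.0001,0,0.004],"hand":0}
    - {"dr":[0,0,0],"slide":[0.0001,0,0.004],"hand":0}

```text
clock: 5.7
tool_pos: [0.4642, -0.2146, 0.0616]
orientation: [-1.572, -0.001, 0.145]
ft_force: [1.1, -5.7, 2.1]
opening: 0.0433
```

```bash
sed -i 's/^im0=/im0=im[v-34:v+34,u-56:u+56];/; s/im0=im\[v-34:v+34,u-36:u+36\]; //' chk.py; cat >> chk.py <<'E'
g=cv2.cvtColor(im,cv2.COLOR_BGR2GRAY)[v-14:v+14,u-14:u+14]; b=cv2.inRange(g,0,75); n,l,st,ce=cv2.connectedComponentsWithStats(b); i=1+st[1:,4].argmax(); print('hole',st[i],lane(onz(c,[ce[i]+[u-14,v-14]],.11))*1000)
E
python3 chk.py t2
```

```text
5.7 tool lane [  -3.067  -146.4922] yaw 0.14480824945612758 f [ 1.1049 -5.7368  2.0932] 0.04326100520355011
334 195
(((-0.8712730407714844, -67.09799194335938), (97.61063385009766, 102.79598999023438), 0.1408674269914627), array([ -0.2062, -62.1761]))
hole [  9   8  12  13 129] [[ -1.3543 -74.9591]]
```

View pics/t2.png

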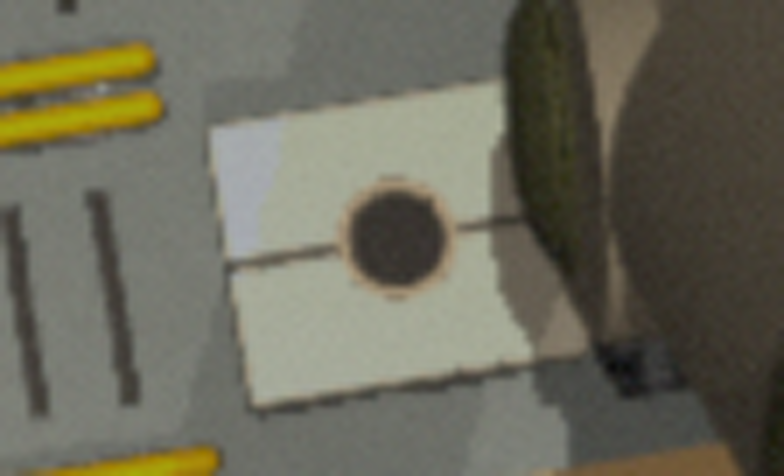

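Emit:
move_arm:
  motion:
    - {"dr":[0,0,0],"slide":[0.0001,0,0.005],"hand":0}
    - {"dr":[0,0,0],"slide":[0.0001,0,0.005],"hand":0}
    - {"dr":[0,0,0],"slide":[0.0001,0,0.005],"hand":0}
    - {"dr":[0,0,0],"slide":[0.0001,0,0.005],"hand":0}
    - {"dr":[0,0,0],"slide":[0.0001,0,0.005],"hand":0}
    - {"dr":[0,0,0],"slide":[0.0001,0,0.005],"hand":0}
    - {"dr":[0,0,0],"slide":[0.0001,0,0.005],"hand":0}
    - {"dr":[0,0,0],"slide":[0.0001,0,0.005],"hand":0}
    - {"dr":[0,0,0],"slide":[0.0001,0,0.005],"hand":0}
    - {"dr":[0,0,0],"slide":[0.0001,0,0.005],"hand":0}
    - {"dr":[0,0,0],"slide":[0.0001,0,0.005],"hand":0}
    - {"dr":[0,0,0],"slide":[0.0001,0,0.005],"hand":0}

```text
clock: 6.75
tool_pos: [0.4564, -0.1549, 0.0615]
orientation: [-1.572, -0.0, 0.145]
ft_force: [1.1, -5.7, 2.1]
opening: 0.0426
```

```bash
python3 chk.py t3
```

```text
6.75 tool lane [ -2.0923 -86.3444] yaw 0.14475176759326747 f [ 1.1119 -5.7395  2.1121] 0.04263761441688979
310 199
(((0.083526611328125, 2.9771804809570312), (82.96753692626953, 97.47093963623047), 89.74514770507812), array([1.4134, 9.3955]))
hole [  8   7  13  13 133] [[  0.1223 -14.6654]]
```

Emit:
move_arm:
  motion:
    - {"dr":[0,0,0],"slide":[0,0,0.005],"hand":0}
    - {"dr":[0,0,0],"slide":[0,0,0.005],"hand":0}
    - {"dr":[0,0,0],"slide":[0,0,0.005],"hand":0}
    - {"dr":[0,0,0],"slide":[0,0,0.005],"hand":0}
    - {"dr":[0,0,0],"slide":[0,0,0.005],"hand":0}
    - {"dr":[0,0,0],"slide":[0,0,0.005],"hand":0}
    - {"dr":[0,0,0],"slide":[0,0,0.005],"hand":0}
    - {"dr":[0,0,0],"slide":[0,0,0.005],"hand":0}
    - {"dr":[0,0,0],"slide":[0,0,0.005],"hand":0}
    - {"dr":[0,0,0],"slide":[0,0,0.005],"hand":0}
    - {"dr":[0,0,0],"slide":[0,0,0.005],"hand":0}
    - {"dr":[0,0,0],"slide":[0,0,0.005],"hand":0}

```text
clock: 7.8
tool_pos: [0.4476, -0.0955, 0.0614]
orientation: [-1.571, -0.0, 0.145]
ft_force: [0.2, -5.9, 2.8]
opening: 0.0424
```

```bash
python3 chk.py t4
```

```text
7.8 tool lane [ -2.2725 -26.2573] yaw 0.14486089746516662 f [ 0.1739 -5.8635  2.8325] 0.04239678286220318
285 203Traceback (most recent call last):
  File "chk.py", line 9, in <module>
    print(mould_top(im,c,(u-36,v-34,u+36,v+34)))
          ~~~~~~~~~^^^^^^^^^^^^^^^^^^^^^^^^^^^^
  File "h.py", line 18, in mould_top
    v,u=np.nonzero(m); w=lane(onz(c,np.c_[u+u0,v+v0],z))
                              ~~~^^^^^^^^^^^^^^^^^^^^^^
  File "h.py", line 10, in onz
    o,d=ray(c,uv); return o+d*((z-o[2])/d[:,2])[:,None]
        ~~~^^^^^^
  File "h.py", line 6, in ray
    p=cv2.undistortPoints(np.array(uv,float).reshape(-1,1,2),K,np.array([c['k1'],0,0,0.])).reshape(-1,2)
      ~~~~~~~~~~~~~~~~~~~^^^^^^^^^^^^^^^^^^^^^^^^^^^^^^^^^^^^^^^^^^^^^^^^^^^^^^^^^^^^^^^^^
cv2.error: OpenCV(4.12.0) /io/opencv/modules/calib3d/src/undistort.dispatch.cpp:347: error: (-215:Assertion failed) CV_IS_MAT(_src) && CV_IS_MAT(_dst) && (_src->rows == 1 || _src->cols == 1) && (_dst->rows == 1 || _dst->cols == 1) && _src->cols + _src->rows - 1 == _dst->rows + _dst->cols - 1 && (CV_MAT_TYPE(_src->type) == CV_32FC2 || CV_MAT_TYPE(_src->type) == CV_64FC2) && (CV_MAT_TYPE(_dst->type) == CV_32FC2 || CV_MAT_TYPE(_dst->type) == CV_64FC2) in function 'cvUndistortPointsInternal'
```

```bash
python3 - <<'E'
from h import *
a=manip.read_camera('top')[130:270,160:360]; b=manip.read_camera('wrist'); d=manip.read_camera('side')[160:310,180:380]
cv2.imwrite('pics/w2raw.png',b)
z=lambda i:cv2.resize(i,(400,280),interpolation=cv2.INTER_CUBIC)
cv2.imwrite('pics/m1.png',np.vstack([np.hstack([z(a),z(d)]),np.hstack([z(b),np.zeros((280,400,3),np.uint8)])]))
E
```

```text
(no output)
```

View pics/m1.png

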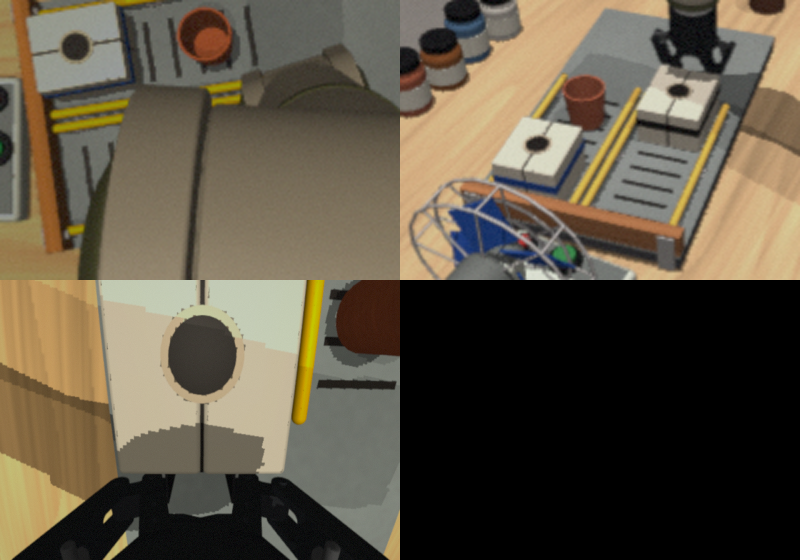

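```bash
cat > wch.py <<'E'
from h import *
s=manip.state(); c=manip.camera_info('wrist'); im=manip.read_camera('wrist')
print(s['clock'],'tool',lane(s['tool_pos'])[0]*1000,'yaw',s['orientation'][2],'f',s['ft_force'])
g=cv2.cvtColor(im,cv2.COLOR_BGR2GRAY); b=cv2.inRange(g,0,85)[20:260,150:480]; b=cv2.morphologyEx(b,cv2.MORPH_OPEN,np.ones((15,15)))
n,l,st,ce=cv2.connectedComponentsWithStats(b)
for i in range(1,n):
    if st[i,4]>3000 and st[i,1]+st[i,3]<230: print('hole',st[i],lane(onz(c,[ce[i]+[150,20]],.11))*1000)
h=cv2.cvtColor(im,cv2.COLOR_BGR2HSV); y=cv2.inRange(h,(22,150,90),(34,255,255))
n,l,st,ce=cv2.connectedComponentsWithStats(y)
for i in range(1,n):
    if st[i,4]>400:
        v,u=np.nonzero(l==i); w=lane(onz(c,np.c_[u,v],.058))*1000; print('rail',st[i],w.mean(0),np.polyfit(w[:,1],w[:,0],1)[0])
# top-face side edges per row (left/right of bright region) in lane coords
for r in (20,60,100,180,230):
    row=cv2.GaussianBlur(im,(3,3),0)[r].astype(float); sat=h[r,:,1]; 
    e=np.abs(np.convolve(cv2.cvtColor(im,cv2.COLOR_BGR2GRAY)[r].astype(float),[1,1,0,-1,-1],'same'))
    L=130+e[130:230].argmax(); R=420+e[420:500].argmax(); w=lane(onz(c,[[L,r],[R,r]],.11))*1000; print(r,L,R,w.round(1).tolist())
E
python3 wch.py
```

```text
8.0 tool [ -2.4217 -25.3688] yaw 0.1467002374608456 f [-0.2213 -0.0539  0.6622]
hole [ 121   31  107  112 9613] [[-2.2732 49.7406]]
rail [ 468    0   52  206 5128] [80.6018 55.7975] -0.002545995049044612
20 160 488 [[-50.4, 74.4], [45.9, 74.6]]
60 164 483 [[-50.6, 63.5], [45.9, 63.6]]
100 169 478 [[-50.5, 51.9], [45.8, 52.0]]
180 178 468 [[-50.8, 26.5], [46.1, 26.7]]
230 185 421 [[-50.8, 8.7], [31.9, 8.9]]
```

Emit:
move_arm:
  motion:
    - {"dr":[0,0,0],"slide":[0,0,0.005],"hand":0}
    - {"dr":[0,0,0],"slide":[0,0,0.005],"hand":0}
    - {"dr":[0,0,0],"slide":[0,0,0.005],"hand":0}
    - {"dr":[0,0,0],"slide":[0,0,0.005],"hand":0}
    - {"dr":[0,0,0],"slide":[0,0,0.005],"hand":0}
    - {"dr":[0,0,0],"slide":[0,0,0.005],"hand":0}
    - {"dr":[0,0,0],"slide":[0,0,0.005],"hand":0}
    - {"dr":[0,0,0],"slide":[0,0,0.005],"hand":0}
    - {"dr":[0,0,0],"slide":[0,0,0.005],"hand":0}
    - {"dr":[0,0,0],"slide":[0,0,0.005],"hand":0}
    - {"dr":[0,0,0],"slide":[0,0,0.005],"hand":0}
    - {"dr":[0,0,0],"slide":[0,0,0.005],"hand":0}

```text
clock: 9.05
tool_pos: [0.4386, -0.0351, 0.0613]
orientation: [-1.571, 0.0, 0.146]
ft_force: [1.0, -2.7, -1.9]
opening: 0.0424
```

```bash
python3 wch.py
```

```text
9.05 tool [-2.4295 34.8403] yaw 0.14608825031914963 f [ 1.036  -2.7392 -1.8725]
hole [ 120   32  107  112 9575] [[ -2.3157 109.6242]]
rail [ 455    0   64  293 6921] [80.6887 96.0202] -0.0032763195774693447
20 159 488 [[-50.7, 134.7], [46.0, 134.8]]
60 164 483 [[-50.5, 123.7], [45.9, 123.8]]
100 169 478 [[-50.4, 112.2], [45.9, 112.2]]
180 179 468 [[-50.5, 86.8], [46.1, 86.8]]
230 185 460 [[-50.8, 68.9], [45.8, 69.0]]
```

Emit:
move_arm:
  motion:
    - {"dr":[0,0,0],"slide":[0,0,0.005],"hand":0}
    - {"dr":[0,0,0],"slide":[0,0,0.005],"hand":0}
    - {"dr":[0,0,0],"slide":[0,0,0.005],"hand":0}
    - {"dr":[0,0,0],"slide":[0,0,0.005],"hand":0}
    - {"dr":[0,0,0],"slide":[0,0,0.005],"hand":0}
    - {"dr":[0,0,0],"slide":[0,0,0.005],"hand":0}
    - {"dr":[0,0,0],"slide":[0,0,0.005],"hand":0}
    - {"dr":[0,0,0],"slide":[0,0,0.005],"hand":0}
    - {"dr":[0,0,0],"slide":[0,0,0.005],"hand":0}
    - {"dr":[0,0,0],"slide":[0,0,0.005],"hand":0}
    - {"dr":[0,0,0],"slide":[0,0,0.005],"hand":0}
    - {"dr":[0,0,0],"slide":[0,0,0.005],"hand":0}

```text
clock: 10.1
tool_pos: [0.4299, 0.0242, 0.0613]
orientation: [-1.571, 0.0, 0.146]
ft_force: [1.2, -4.3, 0.1]
opening: 0.0426
```

```bash
python3 wch.py
```

```text
10.1 tool [-2.4465 94.757 ] yaw 0.1460043882607427 f [ 1.1697 -4.2764  0.1145]
hole [ 121   32  106  111 9468] [[ -2.3267 169.6548]]
rail [ 455    0   65  294 6973] [ 80.7584 156.0871] -0.0018584938094654278
rail [419 339  16  36 411] [63.6267 23.0433] -0.22663527462189054
20 159 488 [[-50.7, 194.6], [46.0, 194.7]]
60 164 483 [[-50.6, 183.7], [45.9, 183.7]]
100 168 478 [[-50.8, 172.1], [45.9, 172.2]]
180 178 468 [[-50.9, 146.7], [46.1, 146.8]]
230 185 460 [[-50.8, 128.9], [45.8, 128.9]]
```

Emit:
move_arm:
  motion:
    - {"dr":[0,0,0],"slide":[0,0,0.005],"hand":0}
    - {"dr":[0,0,0],"slide":[0,0,0.005],"hand":0}
    - {"dr":[0,0,0],"slide":[0,0,0.005],"hand":0}
    - {"dr":[0,0,0],"slide":[0,0,0.005],"hand":0}
    - {"dr":[0,0,0],"slide":[0,0,0.005],"hand":0}
    - {"dr":[0,0,0],"slide":[0,0,0.005],"hand":0}
    - {"dr":[0,0,0],"slide":[0,0,0.005],"hand":0}
    - {"dr":[0,0,0],"slide":[0,0,0.005],"hand":0}
    - {"dr":[0,0,0],"slide":[0,0,0.005],"hand":0}
    - {"dr":[0,0,0],"slide":[0,0,0.005],"hand":0}
    - {"dr":[0,0,0],"slide":[0,0,0.005],"hand":0}
    - {"dr":[0,0,0],"slide":[0,0,0.003],"hand":0}

```text
clock: 11.15
tool_pos: [0.4214, 0.0819, 0.0613]
orientation: [-1.571, 0.0, 0.147]
ft_force: [1.3, -5.3, 0.4]
opening: 0.0425
```

```bash
python3 wch.py
```

```text
11.15 tool [ -2.4401 153.0756] yaw 0.14659858115186164 f [ 1.2812 -5.3206  0.415 ]
hole [ 121   32  106  112 9527] [[ -2.3737 227.8796]]
rail [ 456    0   64  294 6930] [ 80.9108 214.4711] -0.0016468878495140098
rail [419 339  16  36 416] [63.7234 81.2909] -0.23345877384449537
20 159 488 [[-50.8, 252.9], [45.9, 253.0]]
60 163 483 [[-50.9, 241.9], [45.8, 242.1]]
100 168 478 [[-50.8, 230.4], [45.8, 230.5]]
180 179 468 [[-50.5, 205.0], [46.1, 205.1]]
230 185 460 [[-50.8, 187.1], [45.8, 187.2]]
```

Emit:
move_arm:
  motion:
    - {"dr":[0,0,0],"slide":[0,0,0.0015],"hand":0}
    - {"dr":[0,0,0],"slide":[0,0,0.0015],"hand":0}
    - {"dr":[0,0,0],"slide":[0,0,0.0015],"hand":0}
    - {"dr":[0,0,0],"slide":[0,0,0.0015],"hand":0}
    - {"dr":[0,0,0],"slide":[0,0,0.0015],"hand":0}
    - {"dr":[0,0,0],"slide":[0,0,0.0015],"hand":0}
    - {"dr":[0,0,0],"slide":[0,0,0.0015],"hand":0}
    - {"dr":[0,0,0],"slide":[0,0,0.0015],"hand":0}

```text
clock: 11.87
tool_pos: [0.4198, 0.0931, 0.0613]
orientation: [-1.571, 0.0, 0.146]
ft_force: [1.2, -4.7, -0.2]
opening: 0.0424
```

Emit:
move_arm:
  motion:
    - {"dr":[0,0,0],"slide":[0,0,0.001],"hand":0}

```text
clock: 11.95
tool_pos: [0.4196, 0.0942, 0.0612]
orientation: [-1.571, 0.0, 0.146]
ft_force: [1.4, -5.8, 0.8]
opening: 0.0424
```

Emit:
move_arm:
  motion:
    - {"dr":[0,0,0],"slide":[0,0,0.001],"hand":0}

```text
clock: 12.03
tool_pos: [0.4195, 0.0951, 0.0612]
orientation: [-1.571, 0.0, 0.146]
ft_force: [1.6, -4.5, 1.2]
opening: 0.0428
```

Emit:
move_arm:
  motion:
    - {"dr":[0,0,0],"slide":[0,0,0.001],"hand":0}

```text
clock: 12.12
tool_pos: [0.4193, 0.096, 0.0613]
orientation: [-1.571, 0.0, 0.146]
ft_force: [-0.4, -9.7, 2.2]
opening: 0.0428
```

Emit:
move_arm:
  motion:
    - {"dr":[0,0,0],"slide":[0,0,0.0005],"hand":0}
    - {"dr":[0,0,0],"slide":[0,0,0.0005],"hand":0}

```text
clock: 12.28
tool_pos: [0.4191, 0.096, 0.0613]
orientation: [-1.572, 0.001, 0.145]
ft_force: [3.7, -11.1, 1.9]
opening: 0.0429
```

Emit:
move_arm:
  motion:
    - {"dr":[0,0,0],"slide":[0,0,0],"hand":0}
    - {"dr":[0,0,0],"slide":[0,0,0],"hand":0}
    - {"dr":[0,0,0],"slide":[0,0,0],"hand":0}
    - {"dr":[0,0,0],"slide":[0,0,-0.004],"hand":0}
    - {"dr":[0,0,0],"slide":[0,0,-0.012],"hand":0}
    - {"dr":[0,0,0],"slide":[0,0,-0.02],"hand":0}
    - {"dr":[0,0,0],"slide":[0,0,-0.02],"hand":0}
    - {"dr":[0,0,0],"slide":[0,-0.03,0],"hand":0}
    - {"dr":[0,0,0],"slide":[0,-0.035,0],"hand":0}
    - {"dr":[0,0,0],"slide":[0,-0.035,0],"hand":0}
    - {"dr":[0,0,0],"slide":[0,-0.035,0],"hand":0}
    - {"dr":[0,0,0],"slide":[0,-0.035,0],"hand":-1}

```text
clock: 13.28
tool_pos: [0.4271, 0.0422, 0.2332]
orientation: [-1.57, -0.001, 0.147]
ft_force: [1.6, -0.4, -0.3]
opening: 0.0318
```

```bash
python3 - <<'E'
from h import *
s=manip.state(); print(s['clock'],s['tool_pos'],s['ft_force'],lane(s['tool_pos']))
a=manip.read_camera('top')[120:270,100:320]; c=manip.camera_info('wrist'); b=manip.read_camera('wrist'); cv2.imwrite('pics/w3raw.png',b); np.save('w3.npy',c['pose'])
d=manip.read_camera('side')[200:350,180:400]
z=lambda i:cv2.resize(i,(400,272),interpolation=cv2.INTER_CUBIC)
cv2.imwrite('pics/m2.png',np.vstack([np.hstack([z(a),z(d)]),np.hstack([z(b),np.zeros((272,400,3),np.uint8)])]))
E
```

```text
13.2833 [0.4271 0.0422 0.2332] [ 1.5992 -0.385  -0.3041] [[-0.0026  0.113 ]]
```

View pics/m2.png

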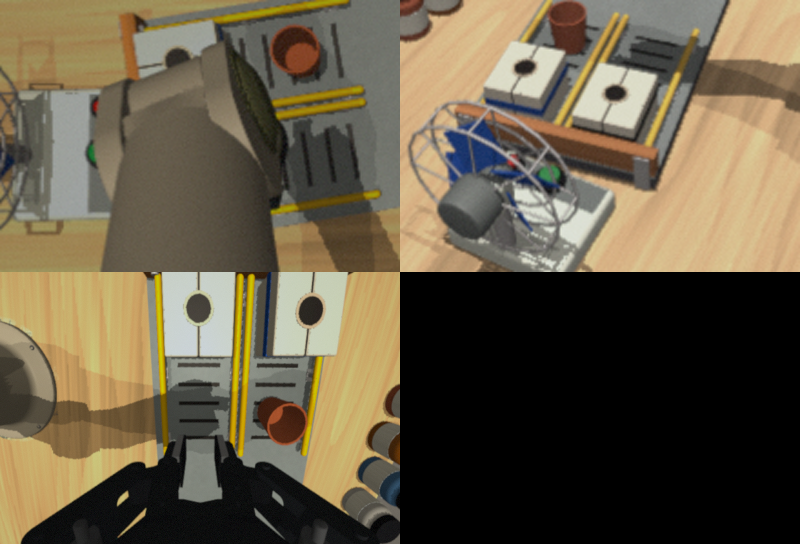

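Emit:
move_arm:
  motion:
    - {"dr":[0,0,0],"slide":[0.0057,0,0.0267],"hand":-1}
    - {"dr":[0,0,0],"slide":[0.0057,0,0.0267],"hand":-1}
    - {"dr":[0,0,0],"slide":[0.0057,0,0.0267],"hand":-1}
    - {"dr":[0,0,0],"slide":[0.0057,0,0.0267],"hand":-1}
    - {"dr":[0,0,0],"slide":[0.0057,0,0.0267],"hand":-1}
    - {"dr":[0,0,0],"slide":[0.0057,0,0.0267],"hand":-1}
    - {"dr":[0,0,0],"slide":[0.0057,0,0.0267],"hand":-1}
    - {"dr":[0,0,0],"slide":[0.0057,0,0.0267],"hand":-1}
    - {"dr":[0,0,0],"slide":[0.0057,0,0.0267],"hand":-1}
    - {"dr":[0,0,0],"slide":[0.0057,0,0.0267],"hand":-1}
    - {"dr":[0,0,0],"slide":[0,0.04,0],"hand":-1}
    - {"dr":[0,0,0],"slide":[0,0.04,0],"hand":-1}

```text
clock: 14.43
tool_pos: [0.4449, 0.3174, 0.1505]
orientation: [-1.567, -0.003, 0.15]
ft_force: [0.8, -0.3, -1.4]
opening: 0.0001
```

```bash
python3 - <<'E'
from h import *
s=manip.state(); print(s['clock'],s['tool_pos'],s['ft_force'],lane(s['tool_pos']),s['opening'])
c=manip.camera_info('wrist'); b=manip.read_camera('wrist'); g=cv2.inRange(cv2.cvtColor(b,cv2.COLOR_BGR2HSV),(45,100,30),(80,255,255))
n,l,st,ce=cv2.connectedComponentsWithStats(g)
for i in range(1,n):
    if st[i,4]>50: print(st[i],ce[i],onz(c,[ce[i]],.059))
d=manip.read_camera('side')[130:330,160:400]; a=manip.read_camera('top')[120:280,100:292]
cv2.imwrite('pics/m3.png',np.hstack([cv2.resize(b,(480,300)),cv2.resize(d,(320,300))]))
im=manip.read_camera('top'); print(mould_top(im,manip.camera_info('top'),(190,180,250,250)))
E
```

```text
14.4333 [0.4449 0.3174 0.1505] [ 0.8424 -0.3434 -1.4479] [[0.0549 0.3827]] 0.00011662200883942741
[ 300  189   38   39 1164] [318.2861 208.4622] [[0.4428 0.3167 0.059 ]]
(((2.280559539794922, 227.94345092773438), (94.2477798461914, 90.4337387084961), 89.70401763916016), array([ 16.1702, 214.5914]))
```

View pics/m3.png

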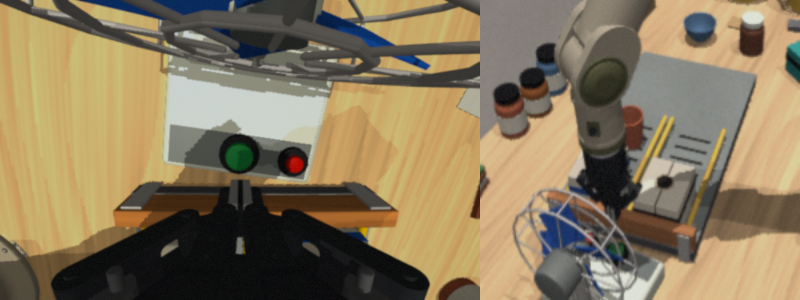

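Emit:
move_arm:
  motion:
    - {"dr":[0,0,0],"slide":[0,0,-0.0025],"hand":-1}
    - {"dr":[0,0,0],"slide":[0,0.02,0],"hand":-1}
    - {"dr":[0,0,0],"slide":[0,0.02,0],"hand":-1}
    - {"dr":[0,0,0],"slide":[0,0.02,0],"hand":-1}
    - {"dr":[0,0,0],"slide":[0,0.012,0],"hand":-1}
    - {"dr":[0,0,0],"slide":[0,0.005,0],"hand":-1}
    - {"dr":[0,0,0],"slide":[0,0,0],"hand":-1}

```text
clock: 15.22
tool_pos: [0.4458, 0.3115, 0.075]
orientation: [-1.57, -0.001, 0.145]
ft_force: [0.3, -0.6, 0.2]
opening: -0.0001
```

Emit:
move_arm:
  motion:
    - {"dr":[0,0,0],"slide":[0,0.004,0.003],"hand":-1}
    - {"dr":[0,0,0],"slide":[0,0.004,0],"hand":-1}
    - {"dr":[0,0,0],"slide":[0,0.003,0],"hand":-1}
    - {"dr":[0,0,0],"slide":[0,0,0],"hand":-1}

```text
clock: 15.55
tool_pos: [0.4452, 0.3149, 0.0634]
orientation: [-1.57, -0.001, 0.146]
ft_force: [0.5, 1.1, 2.3]
opening: -0.0005
```

Emit:
move_arm:
  motion:
    - {"dr":[0,0,0],"slide":[0,0.002,0],"hand":-1}
    - {"dr":[0,0,0],"slide":[0,0.002,0],"hand":-1}

```text
clock: 15.72
tool_pos: [0.4452, 0.3149, 0.0596]
orientation: [-1.57, -0.001, 0.146]
ft_force: [1.0, 1.4, 3.9]
opening: -0.0
```

Emit:
move_arm:
  motion:
    - {"dr":[0,0,0],"slide":[0,0.002,0],"hand":-1}

```text
clock: 15.8
tool_pos: [0.4453, 0.315, 0.0577]
orientation: [-1.57, -0.001, 0.146]
ft_force: [-2.0, -1.9, 31.2]
opening: 0.0002
```

Emit:
move_arm:
  motion:
    - {"dr":[0,0,0],"slide":[0,0,0],"hand":-1}

```text
clock: 15.88
tool_pos: [0.4452, 0.3149, 0.058]
orientation: [-1.57, -0.001, 0.146]
ft_force: [-0.5, -1.1, 11.9]
opening: -0.0002
```

Emit:
move_arm:
  motion:
    - {"dr":[0,0,0],"slide":[0,0,0],"hand":-1}
    - {"dr":[0,0,0],"slide":[0,-0.01,0],"hand":-1}
    - {"dr":[0,0,0],"slide":[0,-0.02,0],"hand":-1}
    - {"dr":[0,0,0],"slide":[0,-0.03,0],"hand":-1}
    - {"dr":[0,0,0],"slide":[0,-0.035,0],"hand":-1}
    - {"dr":[0,0,0],"slide":[0,-0.035,0],"hand":-1}
    - {"dr":[0,0,0],"slide":[0,-0.035,0],"hand":-1}
    - {"dr":[0,0,0],"slide":[0,-0.03,0],"hand":-1}
    - {"dr":[0,0,0],"slide":[0,0,0],"hand":-1}
    - {"dr":[0,0,0],"slide":[0,0,0],"hand":-1}
    - {"dr":[0,0,0],"slide":[0,0,0],"hand":-1}

```text
clock: 16.8
tool_pos: [0.4444, 0.3138, 0.2518]
orientation: [-1.572, 0.001, 0.146]
ft_force: [0.8, 0.2, -1.0]
opening: 0.0002
```

```bash
python3 - <<'E'
from h import *
s=manip.state(); print(s['clock'],s['tool_pos'],s['ft_force'],np.abs(s['joint_vel']).max())
im=manip.read_camera('top'); cv2.imwrite('pics/m4.png',np.hstack([cv2.resize(im[95:265,100:340],(480,340),interpolation=cv2.INTER_CUBIC),cv2.resize(manip.read_camera('side')[130:330,170:358],(320,340),interpolation=cv2.INTER_CUBIC)]))
print(mould_top(im,manip.camera_info('top'),(190,180,250,250)))
E
```

```text
16.8 [0.4444 0.3138 0.2518] [ 0.8422  0.249  -0.9873] 0.02272376628273088
(((0.14492034912109375, 228.40579223632812), (95.63917541503906, 94.25540161132812), 89.25166320800781), array([ 11.5513, 215.4907]))
```

View pics/m4.png

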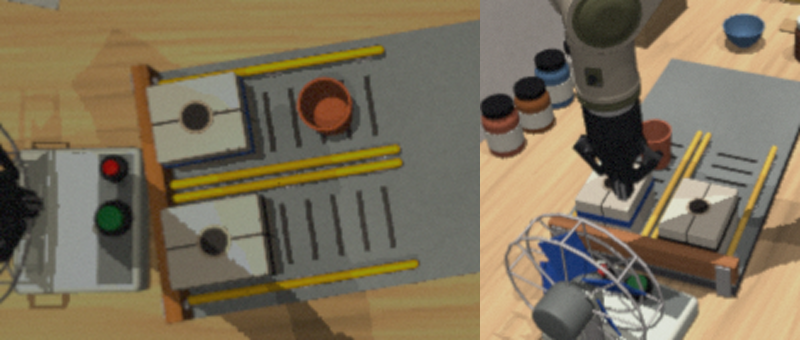

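```bash
python3 - <<'E'
from h import *
c=manip.camera_info('top'); print('hole',lane(onz(c,[[206.7,214.7]],.11))*1000)
s=manip.state(); print(s['ft_force'],np.abs(s['joint_vel']).max())
print(manip.sign_off())
E
```

```text
hole [[  0.9511 238.2439]]
[-0.6024 -0.3237  0.2243] 0.008885536031187967
the job is handed in; nothing more can be done
None
```

I pushed the mould down the empty lane with two half-open fingertips until it met the timber stop. I then pressed the green start button with the fingers closed, let it spring back, raised the arm clear and handed the job in.

**Mould:** The last top picture puts it at lane x about +1 mm and y about 238 mm, within about 1° of square. While pushing it took about 6 N. At the stop the force rose to about 11 N and the tool stopped advancing.

**Button:** The tool moved down about 6 mm after contact, to a hard bottom at a peak of 31 N. The force was back near zero after I lifted off. I read the button's return only from the pictures.

**Other things:** In the last pictures the cup and the drying mould stand where they were, and the bowl looks unmoved. I did not check the jar or the rib at the end. No rail contact showed in the pictures or forces.

**Disagreements:**
- The wrist camera read 2–3 mm off the top camera (mould at x −2.3 mm). Its rail readings were off by the same amount, so I took this as calibration error.
- The automatic outline of the mould's top gave y = 228 mm because the mould was partly shaded. I used the pour hole and the stop contact for y instead.

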